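# Sweep used vial caps into the bench tray

## Robot

A 6-joint arm with a two-finger parallel gripper is mounted at the origin on the work surface. World frame = base frame: x ahead of the robot, y to its left, z up, the work surface at z = 0. Lengths are in m, angles in degrees, forces in N, time in s.
With the tool pointing down it reaches from about 0.4 to 0.825 m from the base axis. Payload 7 kg.
Tool frame: the origin (TCP) lies at the very end of the fingers, on their centre line; the grasp point (between the pads) lies 19 mm behind it; z points along the fingers, y is the line along which they close (so a half turn about z gives the same grasp; the last joint's range is limited). The gripper opens to 88 mm and grips with 3 to 60 N. Pads are 19 mm wide; open, the fingers measure 130 mm over their backs; the gripper's body (78 mm by 193 mm) begins 47 mm behind the grasp point.
Start: joints at [-59.696, 20.546, 0.682, 0, -70.136, -16.507], TCP at [0.161, -0.656, 0.195] pointing down, gripper open.
Joint ranges: [-176.03, 176.03], [-82.01, 121.73], [-58.28, 71.71], [-173.87, 95.51], [-174.79, -0.11], [-173.66, 173.66]. Speed limits (degrees/s): [136.94, 136.94, 172.46, 180, 180, 180].

## Interface

Orientations are given as [roll, pitch, yaw] about the fixed x, y, z axes, in that order (R = Rz(yaw) Ry(pitch) Rx(roll)).
In Python, from plant import ctrl, viewer gives the robot as it stands.
- The arm moves only by the tool servo_tool, never from a script. Its argument "rows" is a list of rows, each a list of 6 numbers: the shift along the world's x, y, z in mm, then the turn, a rotation vector about the world's x, y, z in degrees. A call has 1 to 5 rows; each row shifts and turns the commanded pose from where the row before left it; what a row does not reach is not made up. A row lasts 1/12 s, in which the tool goes at most 41.7 mm and 7.16 degrees, less where a joint would pass 70% of its speed; a pose out of reach is approached as far as the arm can. A call is refused whole if a number of a shift passes 41.7 or a number of a turn 7.16, either way. A call with a gripper value outside its range is refused whole. "fingers" is the finger opening in mm, from 0 to 87.6, set as the call begins (left out, the last holds). The fingers move at their own pace and stop on an object; the grip force is fixed at half the most. Time passes only in rows, so rows that do not move let the fingers close. It gives the time, the measured TCP pose, the force and the opening at its end, in the units of the state.
- ctrl.get_obs(): the state, without advancing time (a new reading comes with each control period).
- viewer.snapshot(name): name is "side" or "top" or "wrist"; returns (picture, depth): 400x640x3 uint8, red, green, blue; 400x640 float32, m along the optical axis (not along the pixel's ray), 0 where there is no reading.
- viewer.calibration(name): a dict with "fx", "fy", "cx", "cy" (pixels), "origin" and "rotation" of the camera in the world. Camera axes: x right, y up, looking along -z (the intrinsics and any distortion apply to the point x, -y, -z); pixel columns grow to the right and rows downward; lengths in m; the calibration is good to about 2 mm. A picture is of the moment at which its call begins: read the wrist's pose just before it. calibration takes no time and is no camera call; for the wrist camera it gives the pose at the moment of the call.
- ctrl.close_job(): hands the job in, once; it reports no verdict.
The state is a dict: "clock": time; "joint_pos": joint angles; "qvel": joint speeds; "tau": joint torques, N m; "tool_pos": TCP position; "orientation": TCP orientation; "force": force on the tool from outside, world axes, zero at the start; "moment": the same for the moment, N m; "opening": finger opening in m.
Only numpy, scipy, OpenCV 4.12 (cv2) and the standard library are available. Lean on these libraries where they do the work, as an engineer would, in place of code of your own. Each camera call takes 0.05 s, during which the arm holds its last target. There are 200 camera calls.

## Task

Sweep the three loose orange caps along the bench with the fingertips, through the open side of the blue-floored sweep tray, so that all three lie wholly inside it. Only push them along, never lift them, and leave the two amber vials, the amber bottle and the white beaker standing where they are.

Things in the scene. Friction and masses are not known exactly. Their poses are not given: they have to be found in the camera images.
- cap_a: Orange plastic screw cap, a plain disc 28 mm in diameter and 14 mm high, about 15 g, with a small white dot on its top, lying flat and loose on the bench. Origin: centre of its underside, z up. It slides without rolling.
- cap_b: Orange plastic screw cap, a plain disc 28 mm in diameter and 14 mm high, about 15 g, with a small white dot on its top, lying flat and loose on the bench. Origin: centre of its underside, z up. It slides without rolling.
- cap_c: Orange plastic screw cap, a plain disc 28 mm in diameter and 14 mm high, about 15 g, with a small white dot on its top, lying flat and loose on the bench. Origin: centre of its underside, z up. It slides without rolling.
- tray: Tray fixed to the bench: three aluminium walls 35 mm high, 5 mm thick, round a blue floor sheet level with the bench (no sill). Origin: centre of the inner floor, 120 mm deep (x) by 170 mm wide (y). Inner faces: back wall at x = +60 mm, side walls at y = -85 and +85 mm; the open side (mouth) is the line x = -60 mm and looks towards world +y, within about 20 degrees.
- vial_a: Small amber glass sample vial with a white cap, 28 mm in diameter and 60 mm tall, standing loose and upright; to be left alone. Origin: centre of its underside. It stands among the caps.
- vial_b: Small amber glass sample vial with a white cap, 28 mm in diameter and 60 mm tall, standing loose and upright; to be left alone. Origin: centre of its underside. It stands on the far side of the caps.
- bottle: Amber reagent bottle with a blue cap, 72 mm in diameter and 150 mm tall, standing loose to the left of the caps; to be left alone. Origin: centre of its underside.
- beaker: White open beaker, 70 mm in diameter and 80 mm tall, standing loose to the left of the caps; to be left alone. Origin: centre of its underside.
There are look-alikes about, which are no part of the job. Several things look just like the tray: the one meant starts farthest to the robot's left.

How it is judged:
By the outcome, as a careful person would: the job done as asked, in the order asked, and still so for the second after the job is handed in, with the robot touching nothing.
It also fails if it takes over 72 s, if anything falls off the work surface, if the arm or the gripper's body presses on something with over 40 N, if the wrist force passes 120 N, or if a joint passes its speed limit or range.

## Working session

There is one attempt and no reset: what is moved stays moved. The work goes in short steps, Python scripts to look and compute and a tool call to move; the robot and the scene stay as the last step left them, time stands still between calls to the robot, and variables do not carry over. Pictures are saved under pics/ and viewed, on a budget of 10 in all, crops included, one or two more only if the job needs it, and the job is handed in when it is done.

Besides the shell and the picture viewer there is one more tool, called after "Request:" by a JSON object that holds its "fn" and its "kwargs". servo_tool: Moves the arm, as the interface text tells. Its arguments: {"type":"object","properties":{"rows":{"type":"array","items":{"type":"array","items":{"type":"number"}}},"fingers":{"type":"number"}},"required":["rows"]}

```bash
ls; mkdir -p pics
cat > h.py <<'E'
import numpy as np, cv2
from plant import ctrl, viewer
def snap(n,f):
    c=viewer.calibration(n); im,d=viewer.snapshot(n)
    cv2.imwrite(f'pics/{f}.png',im[:,:,::-1]); np.save(f'pics/{f}.npy',d); return im,d,c
def ray(c,u,v,z):
    d=np.array(c['rotation'])@np.array([(u-c['cx'])/c['fx'],-(v-c['cy'])/c['fy'],-1.])
    o=np.array(c['origin']); return o+d*(z-o[2])/d[2]
def pix(c,p):
    q=np.array(c['rotation']).T@(np.array(p)-np.array(c['origin']))
    return c['cx']+c['fx']*q[0]/-q[2], c['cy']-c['fy']*q[1]/-q[2]
E
python3 - <<'E'
from h import *
for n in('top','side'):
    im,d,c=snap(n,n+'0'); print(n,c)
a=cv2.imread('pics/top0.png');b=cv2.imread('pics/side0.png')
print(ctrl.get_obs())
E
```

```text
pics
top {'fx': 439.72558964209526, 'fy': 439.72558964209526, 'cx': 324.4545220001541, 'cy': 200.86276260652983, 'origin': array([0.40160905, 0.07500367, 1.44829443]), 'rotation': array([  5.73052131,   0.94409082, -90.70570646])}
side {'fx': 390.3392263120467, 'fy': 390.3392263120467, 'cx': 322.3944270552651, 'cy': 203.17183365436384, 'origin': array([0.07904956, 0.72808379, 0.83992503]), 'rotation': array([  45.00944943,   -0.74863302, -142.48655642])}
{'clock': 0.1, 'joint_pos': array([-5.96956390e+01,  2.05883767e+01,  6.38710648e-01, -1.69856999e-02,
       -7.01333890e+01, -1.65063488e+01]), 'qvel': array([-0.05867163, -0.10610581,  0.12976227,  0.04192268, -0.05618178,
       -0.01300611]), 'tau': array([-1.82199481e-03, -5.84165061e+01,  2.93750829e+01,  7.01551750e+00,
        1.01748412e-02, -5.50478660e-05]), 'tool_pos': array([ 0.16083773, -0.65507424,  0.19380457]), 'orientation': array([ 1.79915831e+02, -8.28952084e-03, -1.66207766e+02]), 'force': array([ 1.84600571,  0.49124391, -0.97361621]), 'moment': array([ 0.01913763, -0.01360195, -0.03081693]), 'opening': 0.08735794853405027}
```

Rotation is given as rpy angles in degrees.

```bash
sed -i 's/^from plant.*/&\nfrom scipy.spatial.transform import Rotation as R_/; s/^def snap/def RR(c): return R_.from_euler("xyz",c["rotation"],degrees=True).as_matrix()\ndef snap/; s/np.array(c\[.rotation.\])/RR(c)/' h.py; grep RR h.py
```

```text
def RR(c): return R_.from_euler("xyz",c["rotation"],degrees=True).as_matrix()
    d=RR(c)@np.array([(u-c['cx'])/c['fx'],-(v-c['cy'])/c['fy'],-1.])
    q=RR(c).T@(np.array(p)-np.array(c['origin']))
```

View pics/top0.png

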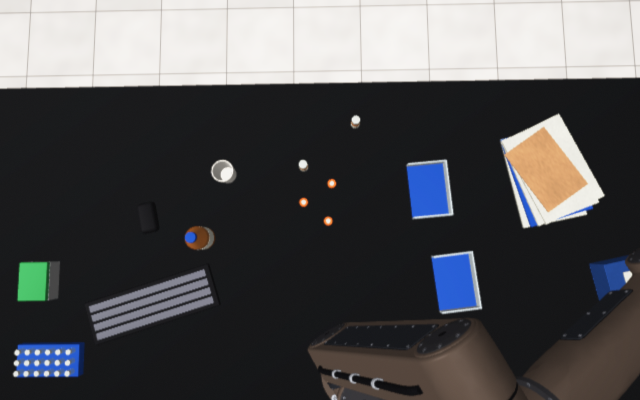

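View pics/side0.png

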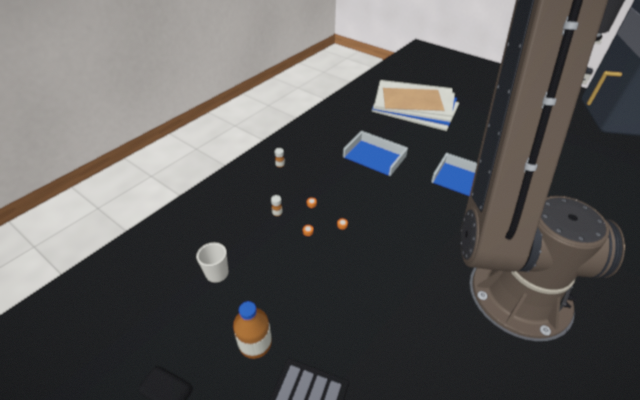

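The top view shows caps at about (332,183), (304,202) and (328,221), and vials at (303,165) and (355,122). The two blue trays are at (430,190) and (457,282). The leftmost, at (430,190), is the one meant. The side view shows the same layout. Next I'll measure positions.

```bash
cat >> h.py <<'E'
def caps(im,c,amin=15,z=.014):
    h=cv2.cvtColor(im,cv2.COLOR_RGB2HSV)
    m=cv2.inRange(h,(3,140,120),(20,255,255)); m=cv2.morphologyEx(m,cv2.MORPH_CLOSE,np.ones((5,5)))
    n,l,s,ce=cv2.connectedComponentsWithStats(m)
    return [(s[i][4],ce[i].round(1),ray(c,*ce[i],z)[:2].round(4)) for i in range(1,n) if s[i][4]>amin]
def blue(im,c):
    h=cv2.cvtColor(im,cv2.COLOR_RGB2HSV); m=cv2.inRange(h,(105,150,80),(125,255,255))
    for k in cv2.findContours(m,0,2)[0]:
        if cv2.contourArea(k)>800:
            q=cv2.boxPoints(cv2.minAreaRect(k)); print('blue',cv2.contourArea(k),[ray(c,*p,0)[:2].round(4).tolist() for p in q],q.round().tolist())
E
python3 - <<'E'
from h import *
for n in('top','side'):
    c=viewer.calibration(n); im=cv2.imread(f'pics/{n}0.png')[:,:,::-1].copy(); d=np.load(f'pics/{n}0.npy')
    print(n)
    for r in caps(im,c,z=.010):print(r)
    blue(im,c)
    h=cv2.cvtColor(im,cv2.COLOR_RGB2HSV)
    # points by depth higher than .03
    v,u=np.mgrid[:400,:640]; P=np.stack([(u-c['cx'])/c['fx']*d,-(v-c['cy'])/c['fy']*d,-d],-1)@RR(c).T+c['origin']
    m=((d>0)&(P[...,2]>.03)&(P[...,2]<.2)&(P[...,0]>.3)&(P[...,0]<.95)&(P[...,1]<.5)&(P[...,1]>-.4)).astype(np.uint8)
    k,l,s,ce=cv2.connectedComponentsWithStats(m)
    for i in range(1,k):
        if s[i][4]>15:
            Q=P[l==i]; print('obj',s[i].tolist(),Q.min(0).round(3),Q.max(0).round(3),Q[Q[:,2]>Q[:,2].max()-.012].mean(0).round(3))
E
```

```text
top
(np.int32(66), array([331.2, 183. ]), array([0.6052, 0.074 ]))
(np.int32(66), array([303. , 201.9]), array([0.5439, 0.1674]))
(np.int32(66), array([327.7, 220.6]), array([0.4812, 0.0871]))
(np.int32(47), array([192.4, 245.1]), array([0.4069, 0.5307]))
blue 961.0 [[0.098, 1.1032], [0.0961, 0.8872], [-0.0071, 0.8827], [-0.0055, 1.0971]] [[16.0, 343.0], [82.0, 343.0], [82.0, 376.0], [16.0, 376.0]]
blue 886.0 [[0.3293, -0.755], [0.3587, -0.87], [0.2474, -0.8913], [0.2183, -0.7773]] [[589.0, 264.0], [624.0, 255.0], [634.0, 290.0], [598.0, 299.0]]
blue 1863.0 [[0.3553, -0.2463], [0.3721, -0.3674], [0.204, -0.3854], [0.1874, -0.2657]] [[431.0, 258.0], [468.0, 252.0], [476.0, 305.0], [439.0, 311.0]]
blue 1749.0 [[0.6584, -0.1746], [0.6705, -0.2958], [0.503, -0.3081], [0.4908, -0.1882]] [[406.0, 166.0], [442.0, 162.0], [448.0, 213.0], [411.0, 217.0]]
obj [352, 115, 8, 11, 69] [ 0.793 -0.019  0.032] [0.82  0.004 0.066] [ 0.805 -0.007  0.06 ]
obj [434, 159, 19, 57, 150] [ 0.493 -0.313  0.03 ] [ 0.674 -0.257  0.043] [ 0.579 -0.297  0.036]
obj [212, 160, 24, 22, 248] [0.607 0.385 0.031] [0.67
[... 974 characters left out ...]
5.0, 158.0], [353.0, 137.0], [397.0, 155.0], [389.0, 176.0]]
obj [344, 132, 56, 18, 98] [ 0.525 -0.309  0.03 ] [ 0.673 -0.17   0.038] [ 0.623 -0.273  0.033]
obj [390, 146, 18, 22, 52] [ 0.487 -0.31   0.03 ] [ 0.519 -0.185  0.037] [ 0.495 -0.253  0.033]
obj [275, 149, 9, 12, 83] [ 0.793 -0.013  0.03 ] [0.82  0.012 0.061] [0.804 0.001 0.057]
obj [434, 154, 36, 22, 78] [ 0.302 -0.375  0.03 ] [ 0.379 -0.24   0.037] [ 0.356 -0.33   0.033]
obj [272, 196, 9, 14, 106] [0.649 0.156 0.03 ] [0.674 0.184 0.064] [0.661 0.172 0.058]
obj [197, 243, 31, 33, 712] [0.606 0.39  0.03 ] [0.675 0.459 0.082] [0.641 0.425 0.076]
obj [242, 302, 29, 45, 449] [0.393 0.464 0.03 ] [0.445 0.5   0.153] [0.429 0.493 0.149]
```

Request:
{"fn": "servo_tool", "kwargs": {"rows": [[18, 30, 0, 0, 0, 6.75], [18, 30, 0, 0, 0, 6.75], [18, 30, 0, 0, 0, 6.75], [18, 30, 0, 0, 0, 6.75], [18, 30, 0, 0, 0, 6.75]], "fingers": 16}}

```text
clock: 0.52
tool_pos: [0.2512, -0.5039, 0.1942]
orientation: [180.0, 0.0, -132.1]
force: [0.8, -0.5, -0.0]
opening: 0.0596
```

Request:
{"fn": "servo_tool", "kwargs": {"rows": [[18, 30, 0, 0, 0, 6.75], [18, 30, 0, 0, 0, 6.75], [18, 30, 0, 0, 0, 6.75], [18, 30, 0, 0, 0, 6.75], [18, 30, 0, 0, 0, 6.75]]}}

```text
clock: 0.93
tool_pos: [0.3413, -0.3539, 0.1945]
orientation: [180.0, 0.0, -98.4]
force: [1.0, -1.6, 0.6]
opening: 0.0265
```

Request:
{"fn": "servo_tool", "kwargs": {"rows": [[18, 30, 0, 0, 0, 6.75], [18, 30, 0, 0, 0, 6.75], [18, 30, 0, 0, 0, 0], [18, 30, 0, 0, 0, 0], [18, 30, 0, 0, 0, 0]]}}

```text
clock: 1.35
tool_pos: [0.4313, -0.2038, 0.1946]
orientation: [-180.0, 0.0, -85.2]
force: [0.6, -1.0, -0.1]
opening: 0.0166
```

Request:
{"fn": "servo_tool", "kwargs": {"rows": [[18, 30, 0, 0, 0, 0], [18, 30, 0, 0, 0, 0], [18, 30, 0, 0, 0, 0], [18, 30, 0, 0, 0, 0], [18, 30, 0, 0, 0, 0]]}}

```text
clock: 1.77
tool_pos: [0.5213, -0.0537, 0.1946]
orientation: [180.0, 0.0, -85.2]
force: [0.4, 0.2, 0.2]
opening: 0.0163
```

Request:
{"fn": "servo_tool", "kwargs": {"rows": [[18, 30, -15, 0, 0, 0], [18, 30, -15, 0, 0, 0], [18, 30, -15, 0, 0, 0], [18, 30, -15, 0, 0, 0], [0, 20, 0, 0, 0, 0]]}}

```text
clock: 2.18
tool_pos: [0.5933, 0.0866, 0.1305]
orientation: [179.7, -0.1, -85.2]
force: [0.7, -0.1, -0.1]
opening: 0.0159
```

Run:
```python
from h import *
im,d,c=snap('wrist','w1'); print(c); 
for r in caps(im,c,60,.012):print(r)
blue(im,c)
```

```text
{'fx': 323.51209051587665, 'fy': 323.51209051587665, 'cx': 319.24610042511915, 'cy': 198.73832062363533, 'origin': array([0.60122539, 0.00598553, 0.31936373]), 'rotation': array([ -17.24584832,   -0.27664867, -175.15094435])}
(np.int32(549), array([81.6, 62.8]), array([ 0.81  , -0.0062]))
(np.int32(88), array([305.9, 161. ]), array([0.6076, 0.0642]))
(np.int32(159), array([421.1, 186.5]), array([0.4928, 0.0801]))
```

View pics/w1.png

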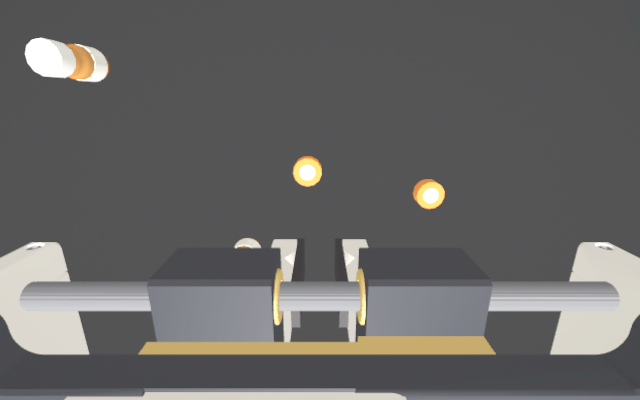

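Run:
```python
from h import *
c=viewer.calibration('wrist')
for u,v in((307,172),(430.5,195)):print(ray(c,u,v,.014))
print([pix(c,[.593+s,.087,.13]) for s in(-.029,-.008,.008,.029)])
```

```text
[0.60561167 0.07683742 0.014     ]
[0.48205779 0.08964916 0.014     ]
[(np.float64(364.99216639006386), np.float64(232.61728298731646)), (np.float64(332.23385227196644), np.float64(230.05291151348098)), (np.float64(307.14433617682005), np.float64(228.08886540491807)), (np.float64(274.04125600143874), np.float64(225.49750511110673))]
```

Request:
{"fn": "servo_tool", "kwargs": {"rows": [[4, 10, -20, 0, 0, 0], [4, 10, -28, 0, 0, 0], [4, 10, -28, 0, 0, 0], [0, 0, -28, 0, 0, 0], [0, 0, -18, 0, 0, 0]]}}

```text
clock: 2.65
tool_pos: [0.6034, 0.1145, 0.0095]
orientation: [179.8, -0.0, -85.2]
force: [-0.5, -1.1, 0.1]
opening: 0.0159
```

Request:
{"fn": "servo_tool", "kwargs": {"rows": [[0, 0, 0, 0, 0, 0]]}}

```text
clock: 2.73
tool_pos: [0.6017, 0.1133, 0.0081]
orientation: [179.6, -0.1, -85.2]
force: [-0.7, -0.6, 0.5]
opening: 0.016
```

Request:
{"fn": "servo_tool", "kwargs": {"rows": [[3, -3, 0, 0, 0, 0], [0, -6, 0, 0, 0, 0], [0, -10, 0, 0, 0, 0], [0, -15, 0, 0, 0, 0], [1, -18, 0, 0, 0, 0]]}}

```text
clock: 3.15
tool_pos: [0.6094, 0.0615, 0.014]
orientation: [-179.9, 0.0, -85.2]
force: [0.9, -0.5, 0.8]
opening: 0.0159
```

Request:
{"fn": "servo_tool", "kwargs": {"rows": [[1, -18, 0, 0, 0, 0], [1, -18, 0, 0, 0, 0], [0, -18, 0, 0, 0, 0], [1, -18, 0, 0, 0, 0], [1, -18, 0, 0, 0, 0]]}}

```text
clock: 3.57
tool_pos: [0.613, -0.0298, 0.014]
orientation: [-179.9, 0.0, -85.3]
force: [0.6, -0.3, 0.4]
opening: 0.0157
```

Run:
```python
from h import *
print(ctrl.get_obs()['tool_pos'])
for n in('top','side'):
    im,d,c=snap(n,n+'2')
    for r in caps(im,c,z=.010):print(r)
```

```text
[ 0.61304476 -0.02979684  0.01396125]
(np.int32(41), array([192.6, 245.4]), array([0.406 , 0.5301]))
(np.int32(18), array([279.1, 158.8]), array([ 0.8204, -0.0147]))
(np.int32(84), array([311.2, 202.1]), array([0.6053, 0.0801]))
(np.int32(20), array([275.6, 207.4]), array([0.6742, 0.1629]))
(np.int32(96), array([341.9, 223.2]), array([0.4829, 0.0926]))
(np.int32(99), array([307.6, 229.8]), array([0.5441, 0.1729]))
(np.int32(621), array([248.9, 329.1]), array([0.4609, 0.4864]))
```

The tip rode at z≈14 mm, above the cap, and the cap hasn't moved. I'll go back and come in lower.

Request:
{"fn": "servo_tool", "kwargs": {"rows": [[0, 10, 15, 0, 0, 0], [-1, 30, 15, 0, 0, 0], [-2, 35, 0, 0, 0, 0], [-2, 35, 0, 0, 0, 0], [-2, 35, 0, 0, 0, 0]]}}

```text
clock: 4.08
tool_pos: [0.6062, 0.1182, 0.0442]
orientation: [-179.9, 0.1, -85.3]
force: [1.3, -0.9, -0.6]
opening: 0.0162
```

Request:
{"fn": "servo_tool", "kwargs": {"rows": [[-1, 5, 0, 0, 0, 0], [0, 0, -15, 0, 0, 0], [0, 0, -15, 0, 0, 0], [0, 0, -5, 0, 0, 0], [0, 0, 0, 0, 0, 0]]}}

```text
clock: 4.5
tool_pos: [0.6041, 0.1215, 0.0069]
orientation: [179.9, -0.0, -85.2]
force: [0.2, -0.1, -0.1]
opening: 0.0158
```

Request:
{"fn": "servo_tool", "kwargs": {"rows": [[0, 0, 0, 0, 0, 0], [0, 0, 0, 0, 0, 0], [0, 0, 0, 0, 0, 0]]}}

```text
clock: 4.75
tool_pos: [0.6056, 0.1224, 0.0087]
orientation: [-179.9, 0.0, -85.2]
force: [0.1, -1.1, 0.5]
opening: 0.016
```

Request:
{"fn": "servo_tool", "kwargs": {"rows": [[0, 0, -2, 0, 0, 0], [0, 0, -2, 0, 0, 0], [0, 0, 0, 0, 0, 0], [0, 0, 0, 0, 0, 0], [0, 0, 0, 0, 0, 0]]}}

```text
clock: 5.17
tool_pos: [0.6049, 0.1225, 0.0036]
orientation: [180.0, -0.0, -85.2]
force: [0.1, 0.2, -0.2]
opening: 0.0158
```

Request:
{"fn": "servo_tool", "kwargs": {"rows": [[0, -4, 0, 0, 0, 0], [0, -8, 0, 0, 0, 0], [0, -12, 0, 0, 0, 0], [0, -14, 0, 0, 0, 0], [1, -14, 0, 0, 0, 0]]}}

```text
clock: 5.58
tool_pos: [0.6056, 0.0688, 0.0037]
orientation: [180.0, -0.0, -85.2]
force: [-0.4, 0.2, 1.1]
opening: 0.0159
```

Run:
```python
from h import *
print(ctrl.get_obs()['tool_pos'])
im,d,c=snap('side','s3')
for r in caps(im,c,z=.010):print(r)
```

```text
[0.6056179  0.06884176 0.00365542]
(np.int32(63), array([310.9, 203. ]), array([0.6036, 0.0836]))
(np.int32(21), array([275.9, 207.4]), array([0.6738, 0.1625]))
(np.int32(96), array([341.9, 223.2]), array([0.4829, 0.0926]))
(np.int32(99), array([307.6, 229.8]), array([0.5441, 0.1729]))
(np.int32(622), array([249., 329.]), array([0.461 , 0.4864]))
```

Run:
```python
from h import *
a=cv2.imread('pics/s3.png')[130:260,230:390]; im,d,c=snap('wrist','w3')
b=cv2.resize(im[:,:,::-1],(640,400)); a=cv2.resize(a,(246*2,400))
cv2.imwrite('pics/m3.png',cv2.resize(np.hstack([a,b]),(800,283)))
```

```text
(no output)
```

View pics/m3.png

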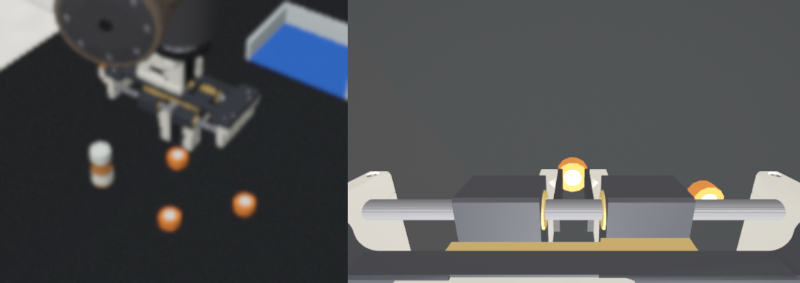

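Run:
```python
from h import *
c=viewer.calibration('wrist');print(ray(c,317,250,.014),ctrl.get_obs()['tool_pos'])
for x in(-.029,-.014,-.008,.008,.014,.029): print(x,pix(c,[.6056+x,.0688,.004]))
c=viewer.calibration('side')
for x in(-.029,-.008,.008,.029): print(x,pix(c,[.6056+x,.0688,.004]))
im=cv2.imread('pics/w3.png')[150:350,220:420]; a=cv2.imread('pics/s3.png')[160:235,275:350]
cv2.imwrite('pics/m4.png',np.hstack([cv2.resize(im,(400,400),interpolation=2),cv2.resize(a,(400,400),interpolation=2)]))
```

```text
[0.60650352 0.07467075 0.014     ] [0.60562914 0.06756464 0.00362043]
-0.029 (np.float64(364.84187512071054), np.float64(238.01590498585966))
-0.014 (np.float64(341.30280317291454), np.float64(236.24984680163115))
-0.008 (np.float64(331.86291498859276), np.float64(235.54160342555002))
0.008 (np.float64(306.62179926257835), np.float64(233.6478465643684))
0.014 (np.float64(297.13076271008833), np.float64(232.9357656965453))
0.029 (np.float64(273.3417583070108), np.float64(231.15095591246043))
-0.029 (np.float64(321.02737444330495), np.float64(205.5872717403649))
-0.008 (np.float64(315.5465731033236), np.float64(202.53782719209065))
0.008 (np.float64(311.42565284913667), np.float64(200.24500228867134))
0.029 (np.float64(306.0875630047902), np.float64(197.27496050750068))
```

View pics/m4.png

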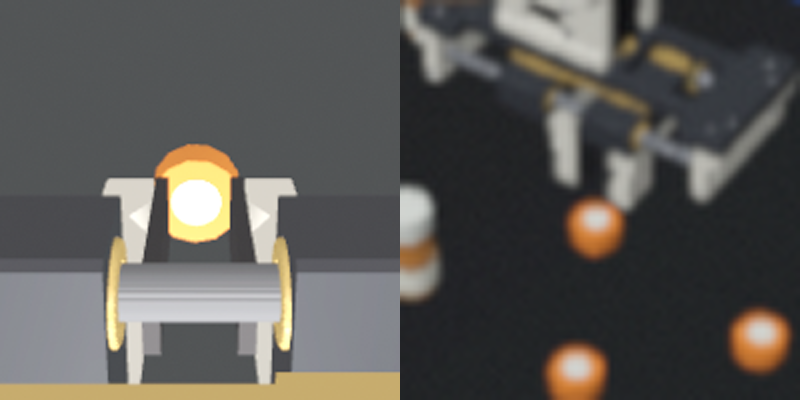

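Request:
{"fn": "servo_tool", "kwargs": {"rows": [[0, 10, 3, 0, 0, 0], [0, 20, 0, 0, 0, 0], [0, 20, 0, 0, 0, 0], [-1, 4, -2, 0, 0, 0], [0, 0, -1, 0, 0, 0]]}}

```text
clock: 6.1
tool_pos: [0.605, 0.1261, 0.0037]
orientation: [-180.0, 0.0, -85.1]
force: [-0.0, -0.2, -0.6]
opening: 0.0164
```

Run:
```python
from h import *
print(ctrl.get_obs()['tool_pos'])
for n,f in(('top','top0'),('side','side0'),('wrist','')):
    if f: c=viewer.calibration(n); d=np.load(f'pics/{f}.npy')
    else: im,d,c=snap(n,'w5')
    v,u=np.mgrid[:400,:640]; P=np.stack([(u-c['cx'])/c['fx']*d,-(v-c['cy'])/c['fy']*d,-d],-1)@RR(c).T+c['origin']
    m=(d>0)&(abs(P[...,0]-.55)<.2)&(abs(P[...,1]-.05)<.1)
    z=P[m][:,2]; print(n,m.sum(),np.percentile(z,[5,50,90]).round(4))
    if not f:
        mm=(d>0)&(v>235)&(v<262)&(u>260)&(u<380); print(np.c_[u[mm],v[mm],P[mm]][::150].round(3))
```

```text
[0.60502578 0.12612982 0.00373365]
top 7239 [-0.0048  0.0005  0.0046]
side 6241 [-0.0042 -0.0015  0.0008]
wrist 223976 [-0.0022 -0.0007  0.1362]
[[ 2.61e+02  2.36e+02  6.43e-01  1.34e-01 -2.00e-03]
 [ 2.93e+02  2.37e+02  6.22e-01  1.33e-01 -2.00e-03]
 [ 3.24e+02  2.38e+02  6.02e-01  1.32e-01 -1.00e-03]
 [ 3.57e+02  2.39e+02  5.87e-01  1.13e-01  3.90e-02]
 [ 2.69e+02  2.41e+02  6.37e-01  1.37e-01 -2.00e-03]
 [ 3.00e+02  2.42e+02  6.16e-01  1.17e-01  4.00e-02]
 [ 3.32e+02  2.43e+02  5.96e-01  1.35e-01 -1.00e-03]
 [ 3.64e+02  2.44e+02  5.84e-01  1.13e-01  4.50e-02]
 [ 2.76e+02  2.46e+02  6.27e-01  1.16e-01  4.80e-02]
 [ 3.08e+02  2.47e+02  6.11e-01  1.39e-01 -1.00e-03]
 [ 3.39e+02  2.48e+02  5.96e-01  1.15e-01  4.60e-02]
 [ 3.71e+02  2.49e+02  5.93e-01  8.60e-02  1.06e-01]
 [ 2.85e+02  2.51e+02  6.22e-01  1.15e-01  5.40e-02]
 [ 3.18e+02  2.52e+02  6.05e-01  1.42e-01 -1.00e-03]
 [ 3.49e+02  2.53e+02  5.92e-01  1.13e-01  5.60e-02]
 [ 2.61e+02  2.55e+02  6.25e-01  8.80e-02  1.11e-01]
 [ 2.92e+02  2.56e+02  6.19e-01  1.17e-01  5.60e-02]
 [ 3.24e+02  2.57e+02  6.00e-01  1.45e-01 -1.00e-03]
 [ 3.55e+02  2.58e+02  5.90e-01  1.13e-01  6.00e-02]
 [ 2.68e+02  2.60e+02  6.22e-01  8.90e-02  1.13e-01]
 [ 2.99e+02  2.61e+02  6.15e-01  1.17e-01  6.00e-02]]
```

Run:
```python
from h import *
o=ctrl.get_obs();print(o['tool_pos'],o['force'])
d=np.load('pics/w5.npy'); c=viewer.calibration('wrist')
v,u=np.mgrid[:400,:640]; P=np.stack([(u-c['cx'])/c['fx']*d,-(v-c['cy'])/c['fy']*d,-d],-1)@RR(c).T+c['origin']
m=(d>0)&(P[...,2]>.008)&(P[...,1]<.14)&(P[...,1]>.108)&(abs(P[...,0]-.605)<.05)
Q=P[m]; print(len(Q),Q.min(0),Q.max(0))
for z in np.arange(.01,.07,.005):
    q=Q[(Q[:,2]>=z)&(Q[:,2]<z+.005)]; print(z.round(3),len(q),np.unique((q[:,0]*1000).round()) if len(q) else '', q[:,1].min() if len(q) else '')
```

```text
[0.60466758 0.12519861 0.00336406] [-0.19652427 -0.79022747  0.50299287]
3074 [0.58189107 0.10804954 0.03317326] [0.62929044 0.1368406  0.11885763]
0.01 0  
0.015 0  
0.02 0  
0.025 0  
0.03 15 [594. 595. 596. 597. 614. 615. 616. 617.] 0.1139893665001331
0.035 173 [582. 583. 584. 585. 586. 587. 588. 589. 590. 591. 592. 593. 594. 595.
 596. 597. 613. 614. 615. 616. 617. 618. 619. 620. 621. 622. 623. 624.
 625. 626. 627. 628. 629.] 0.1112653894359917
0.04 297 [582. 583. 584. 585. 586. 587. 588. 589. 590. 591. 592. 593. 594. 595.
 596. 597. 612. 613. 614. 615. 616. 617. 618. 619. 620. 621. 622. 623.
 624. 625. 626. 627. 628. 629.] 0.11140698589463033
0.045 291 [582. 583. 584. 585. 586. 587. 588. 589. 590. 591. 592. 593. 594. 595.
 596. 597. 613. 614. 615. 616. 617. 618. 619. 620. 621. 622. 623. 624.
 625. 626. 627. 628. 629.] 0.1109871364139166
0.05 328 [587. 588. 589. 590. 591. 592. 593. 594. 595. 596. 597. 612. 613. 614.
 615. 616. 617. 618. 619. 620. 621. 622. 623. 624.] 0.11151268916680267
0.055 230 [588. 589. 590. 591. 592. 594. 595. 596. 597. 598. 613. 614. 615. 616.
 617. 618. 619. 620. 621. 622. 623. 624.] 0.11164300812390163
0.06 189 [588. 589. 590. 591. 592. 593. 594. 595. 596. 597. 613. 614. 615. 616.
 617. 618. 619. 620. 621. 622. 623.] 0.111630775419374
0.065 257 [589. 590. 591. 592. 593. 594. 595. 596. 597. 598. 613. 614. 615. 616.
 617. 618. 619. 620. 621. 622.] 0.11159833883250002
```

Run:
```python
from h import *
im,d,c=snap('side','s6')
v,u=np.mgrid[:400,:640]; P=np.stack([(u-c['cx'])/c['fx']*d,-(v-c['cy'])/c['fy']*d,-d],-1)@RR(c).T+c['origin']
m=(d>0)&(P[...,2]>.02)&(P[...,2]<.2)&(P[...,1]<.22)&(P[...,1]>.05)&(P[...,0]>.45)&(P[...,0]<.75)
Q=P[m]
for z in np.arange(.02,.16,.01):
    q=Q[(Q[:,2]>=z)&(Q[:,2]<z+.01)]; print(z.round(3),len(q), np.unique((q[:,0]*200).round()*5).astype(int), (q[:,1].min().round(3),q[:,1].max().round(3)) if len(q) else '')
```

```text
0.02 32 [645 650 655 660 665 670 675] (np.float64(0.162), np.float64(0.185))
0.03 34 [580 595 610 615 625 650 655 660 665 670] (np.float64(0.123), np.float64(0.184))
0.04 54 [580 585 590 595 610 615 620 625 630 650 655 660 665 670] (np.float64(0.117), np.float64(0.183))
0.05 104 [580 585 590 595 610 615 620 625 650 655 660 665 670 675] (np.float64(0.119), np.float64(0.183))
0.06 36 [580 585 590 600 610 615 620 625 630 660] (np.float64(0.118), np.float64(0.182))
0.07 18 [575 580 615 620 625 630] (np.float64(0.128), np.float64(0.143))
0.08 10 [615 620 625 630] (np.float64(0.123), np.float64(0.142))
0.09 13 [520 565 615 620 685] (np.float64(0.115), np.float64(0.139))
0.1 113 [515 520 560 565 570 575 580 585 590 615 620 625 630 635 640 645 680 685] (np.float64(0.085), np.float64(0.175))
0.11 213 [515 520 525 530 535 540 545 550 555 560 565 570 575 580 585 590 595 600
 605 610 615 620 625 630 635 640 650 655 660 665 670 675 680 685] (np.float64(0.09), np.float64(0.175))
0.12 259 [510 515 520 555 560 565 570 575 580 585 590 595 605 610 615 620 625 630
 635 640 645 680 685 690 695] (np.float64(0.084), np.float64(0.176))
0.13 186 [505 510 515 520 525 530 535 540 545 550 555 560 565 570 575 580 585 590
 595 600 605 610 615 620 625 630 635 640 645 650 655 675 680 685 690 695] (np.float64(0.082), np.float64(0.176))
0.14 419 [505 510 515 520 525 530 535 540 545 550 555 560 565 570 575 580 585 590
 595 600 605 610 615 620 625 630 635 640 645] (np.float64(0.082), np.float64(0.161))
0.15 82 [585 590 595 600 605 610 615 620 625 630] (np.float64(0.101), np.float64(0.157))
0.16 50 [585 590 595 600 605 610 615 620] (np.float64(0.102), np.float64(0.151))
```

Both depth views put the true fingertips about 30 mm above the reported TCP z (at about 34 mm), with the body 66 mm above the tips as stated. So I'll lower by 28 mm in steps, watching the force.

Request:
{"fn": "servo_tool", "kwargs": {"rows": [[0, 0, -8, 0, 0, 0], [0, 0, -8, 0, 0, 0], [0, 0, -5, 0, 0, 0], [0, 0, -3, 0, 0, 0], [0, 0, 0, 0, 0, 0]]}}

```text
clock: 6.62
tool_pos: [0.6042, 0.1237, -0.0217]
orientation: [179.9, -0.0, -85.2]
force: [-0.3, -0.2, -0.3]
opening: 0.0161
```

```bash
cat >> h.py <<'E'
def tip(y0):
    o=ctrl.get_obs();print(o['clock'],o['tool_pos'].round(4),o['force'].round(1))
    im,d,c=snap('wrist','wt')
    v,u=np.mgrid[:400,:640]; P=np.stack([(u-c['cx'])/c['fx']*d,-(v-c['cy'])/c['fy']*d,-d],-1)@RR(c).T+c['origin']
    p=o['tool_pos']; m=(d>0)&(abs(P[...,0]-p[0])<.03)&(P[...,1]<p[1]-.005)&(P[...,1]>p[1]-.014)&(P[...,2]>.003)
    q=P[m]; print('tipz',np.sort(q[:,2])[:6].round(4), 'frontface',np.median(q[:,1]).round(4),'x',q[:,0].min().round(3),q[:,0].max().round(3))
E
python3 -c "
from h import *
tip(0)"
```

```text
6.6167 [ 0.6042  0.1237 -0.0217] [-0.3 -0.2 -0.3]
tipz [0.0084 0.0085 0.0087 0.0087 0.0089 0.0089] frontface 0.1133 x 0.582 0.629
```

Request:
{"fn": "servo_tool", "kwargs": {"rows": [[0, 0, -3, 0, 0, 0], [0, -4, 0, 0, 0, 0], [0, -8, 0, 0, 0, 0], [0, -10, 0, 0, 0, 0], [0, -12, 0, 0, 0, 0]]}}

```text
clock: 7.08
tool_pos: [0.605, 0.0897, -0.0231]
orientation: [-180.0, 0.0, -85.2]
force: [0.4, 0.4, 0.2]
opening: 0.0159
```

Request:
{"fn": "servo_tool", "kwargs": {"rows": [[0, -12, 0, 0, 0, 0], [1, -14, 0, 0, 0, 0], [0, -14, 0, 0, 0, 0], [1, -14, 0, 0, 0, 0], [1, -14, 0, 0, 0, 0]]}}

```text
clock: 7.5
tool_pos: [0.608, 0.0207, -0.0233]
orientation: [-180.0, 0.0, -85.2]
force: [0.7, 0.1, 0.7]
opening: 0.0162
```

Run:
```python
from h import *
o=ctrl.get_obs();print(o['tool_pos'],o['force'])
im,d,c=snap('wrist','w7')
for r in caps(im,c,60,.012):print(r)
im,d,c=snap('side','s7')
for r in caps(im,c,z=.01):print(r)
```

```text
[ 0.60796316  0.02072605 -0.02325152] [0.6581914  0.07359516 0.72806091]
(np.int32(389), array([318.1, 198.1]), array([ 0.6114, -0.0128]))
(np.int32(398), array([511.1, 348.8]), array([0.4921, 0.0691]))
(np.int32(18), array([279.1, 158.8]), array([ 0.8204, -0.0147]))
(np.int32(21), array([275.6, 207.5]), array([0.6741, 0.1632]))
(np.int32(96), array([341.9, 223.2]), array([0.4829, 0.0926]))
(np.int32(99), array([307.6, 229.8]), array([0.5441, 0.1729]))
(np.int32(619), array([248.9, 329.1]), array([0.4609, 0.4865]))
```

Request:
{"fn": "servo_tool", "kwargs": {"rows": [[0, -14, 0, 0, 0, 0], [1, -16, 0, 0, 0, 0], [0, -18, 0, 0, 0, 0], [1, -18, 0, 0, 0, 0], [0, -18, 0, 0, 0, 0]]}}

```text
clock: 8.02
tool_pos: [0.6101, -0.0625, -0.0233]
orientation: [-180.0, -0.0, -85.2]
force: [0.0, 0.1, -0.1]
opening: 0.0157
```

Request:
{"fn": "servo_tool", "kwargs": {"rows": [[1, -18, 0, 0, 0, 0], [1, -18, 0, 0, 0, 0], [1, -18, 0, 0, 0, 0], [1, -18, 0, 0, 0, 0], [1, -18, 0, 0, 0, 0]]}}

```text
clock: 8.43
tool_pos: [0.6149, -0.1527, -0.0234]
orientation: [180.0, 0.0, -85.2]
force: [0.4, -0.4, 0.7]
opening: 0.0162
```

Request:
{"fn": "servo_tool", "kwargs": {"rows": [[1, -18, 0, 0, 0, 0], [1, -18, 0, 0, 0, 0], [1, -16, 0, 0, 0, 0], [1, -14, 0, 0, 0, 0], [0, -10, 0, 0, 0, 0]]}}

```text
clock: 8.85
tool_pos: [0.6189, -0.2291, -0.0234]
orientation: [180.0, -0.0, -85.2]
force: [-0.3, 0.2, -0.5]
opening: 0.0159
```

Request:
{"fn": "servo_tool", "kwargs": {"rows": [[0, -6, 0, 0, 0, 0], [0, 0, 0, 0, 0, 0], [0, 15, 0, 0, 0, 0], [0, 15, 10, 0, 0, 0], [0, 15, 40, 0, 0, 0]]}}

```text
clock: 9.27
tool_pos: [0.6142, -0.1864, 0.0206]
orientation: [179.4, 0.1, -85.3]
force: [1.1, 0.4, -0.6]
opening: 0.0159
```

Run:
```python
from h import *
o=ctrl.get_obs();print(o['tool_pos'],o['force'])
im,d,c=snap('wrist','w8')
h=cv2.cvtColor(im,cv2.COLOR_RGB2HSV)
for r in caps(im,c,60,.012):print(r)
blue(im,c)
```

```text
[ 0.61422123 -0.18641707  0.02056297] [ 1.09108608  0.38694564 -0.56656769]
(np.int32(1054), array([318.3, 115.2]), array([ 0.6207, -0.2576]))
blue 48761.0 [[0.6692, -0.2936], [0.5018, -0.3079], [0.4689, -0.1901], [0.6679, -0.1744]] [[241.0, 44.0], [525.0, 44.0], [525.0, 231.0], [241.0, 231.0]]
```

View pics/w8.png

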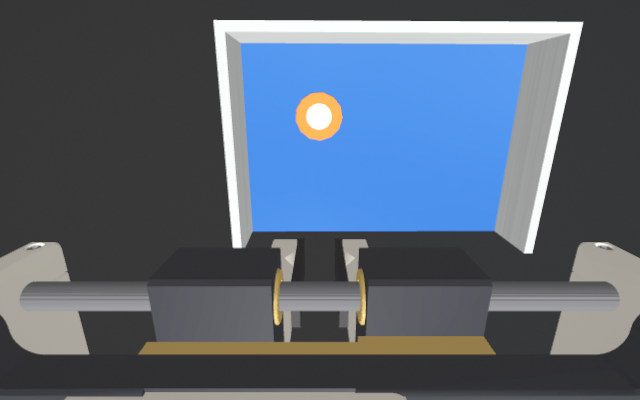

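Request:
{"fn": "servo_tool", "kwargs": {"rows": [[-4, 16, 5, 0, 0, 0], [-10, 30, 0, 0, 0, 0], [-15, 32, 0, 0, 0, 0], [-15, 32, 0, 0, 0, 0], [-15, 32, 0, 0, 0, 0]]}}

```text
clock: 9.73
tool_pos: [0.5592, -0.0439, 0.0317]
orientation: [-179.9, 0.0, -85.1]
force: [-0.5, 0.6, -0.8]
opening: 0.0159
```

Request:
{"fn": "servo_tool", "kwargs": {"rows": [[-15, 32, 0, 0, 0, 0], [-15, 32, 0, 0, 0, 0], [-15, 32, 0, 0, 0, 0], [-15, 32, 0, 0, 0, 0], [-12, 30, 0, 0, 0, 0]]}}

```text
clock: 10.15
tool_pos: [0.4862, 0.1141, 0.0318]
orientation: [-179.9, 0.1, -85.1]
force: [0.7, 1.3, -0.8]
opening: 0.016
```

Request:
{"fn": "servo_tool", "kwargs": {"rows": [[-4, 20, 0, 0, 0, 0], [0, 0, -10, 0, 0, 0], [0, 0, -10, 0, 0, 0], [0, 0, 0, 0, 0, 0], [0, 0, 0, 0, 0, 0]]}}

```text
clock: 10.57
tool_pos: [0.4832, 0.1318, 0.0109]
orientation: [180.0, -0.0, -85.1]
force: [-1.0, -0.2, 0.8]
opening: 0.0161
```

Request:
{"fn": "servo_tool", "kwargs": {"rows": [[0, 0, -12, 0, 0, 0], [0, 0, -12, 0, 0, 0], [0, 0, -7, 0, 0, 0], [0, 0, -3, 0, 0, 0], [0, 0, 0, 0, 0, 0]]}}

```text
clock: 10.98
tool_pos: [0.4837, 0.1308, -0.0235]
orientation: [180.0, -0.0, -85.2]
force: [0.6, 0.4, 0.1]
opening: 0.0162
```

```bash
python3 -c "
from h import *
tip(0)"
```

```text
10.9833 [ 0.4837  0.1308 -0.0235] [0.6 0.4 0.1]
tipz [0.0061 0.0065 0.0065 0.0066 0.0066 0.0067] frontface 0.1204 x 0.461 0.508
```

Request:
{"fn": "servo_tool", "kwargs": {"rows": [[0, -5, 0, 0, 0, 0], [0, -8, 0, 0, 0, 0], [0, -10, 0, 0, 0, 0], [2, -12, 0, 0, 0, 0], [3, -14, 0, 0, 0, 0]]}}

```text
clock: 11.45
tool_pos: [0.4889, 0.081, -0.023]
orientation: [-180.0, 0.0, -85.2]
force: [1.0, -0.2, -0.6]
opening: 0.016
```

Request:
{"fn": "servo_tool", "kwargs": {"rows": [[4, -16, 0, 0, 0, 0], [4, -16, 0, 0, 0, 0], [4, -16, 0, 0, 0, 0], [5, -16, 0, 0, 0, 0], [5, -16, 0, 0, 0, 0]]}}

```text
clock: 11.87
tool_pos: [0.5109, 0.0002, -0.0231]
orientation: [-180.0, 0.0, -85.2]
force: [-0.2, 0.8, -0.7]
opening: 0.016
```

Request:
{"fn": "servo_tool", "kwargs": {"rows": [[5, -16, 0, 0, 0, 0], [5, -16, 0, 0, 0, 0], [5, -16, 0, 0, 0, 0], [5, -16, 0, 0, 0, 0], [4, -16, 0, 0, 0, 0]]}}

```text
clock: 12.28
tool_pos: [0.5349, -0.0799, -0.0232]
orientation: [-180.0, -0.0, -85.2]
force: [0.6, 0.8, 0.2]
opening: 0.0163
```

Run:
```python
from h import *
o=ctrl.get_obs();print(o['tool_pos'],o['force'])
im,d,c=snap('wrist','w9')
for r in caps(im,c,60,.012):print(r)
```

```text
[ 0.53492148 -0.07990966 -0.02315048] [0.5753773  0.83055862 0.17436769]
(np.int32(403), array([318.9, 199.1]), array([ 0.538, -0.113]))
```

Request:
{"fn": "servo_tool", "kwargs": {"rows": [[3, -14, 0, 0, 0, 0], [2, -16, 0, 0, 0, 0], [1, -17, 0, 0, 0, 0], [1, -17, 0, 0, 0, 0], [1, -17, 0, 0, 0, 0]]}}

```text
clock: 12.75
tool_pos: [0.5424, -0.1607, -0.0232]
orientation: [180.0, 0.0, -85.2]
force: [1.6, -0.3, 0.4]
opening: 0.0161
```

Request:
{"fn": "servo_tool", "kwargs": {"rows": [[1, -17, 0, 0, 0, 0], [1, -17, 0, 0, 0, 0], [1, -15, 0, 0, 0, 0], [1, -12, 0, 0, 0, 0], [1, -9, 0, 0, 0, 0]]}}

```text
clock: 13.17
tool_pos: [0.5474, -0.2307, -0.0233]
orientation: [180.0, -0.0, -85.3]
force: [0.1, 0.2, 0.8]
opening: 0.0158
```

Request:
{"fn": "servo_tool", "kwargs": {"rows": [[0, -6, 0, 0, 0, 0], [0, 0, 0, 0, 0, 0], [0, 15, 0, 0, 0, 0], [0, 15, 10, 0, 0, 0], [0, 15, 40, 0, 0, 0]]}}

```text
clock: 13.58
tool_pos: [0.5433, -0.1889, 0.0207]
orientation: [179.4, 0.1, -85.3]
force: [0.7, 0.3, -1.2]
opening: 0.0161
```

Run:
```python
from h import *
o=ctrl.get_obs();print(o['tool_pos'],o['force'])
im,d,c=snap('wrist','w10')
for r in caps(im,c,60,.012):print(r)
blue(im,c)
im,d,c=snap('side','s10')
for r in caps(im,c,z=.01):print(r)
```

```text
[ 0.5432676  -0.18889522  0.02071138] [ 0.73590302  0.34915989 -1.18845434]
(np.int32(1318), array([201.2, 109.2]), array([ 0.6184, -0.2578]))
(np.int32(1056), array([318.1, 117.3]), array([ 0.5497, -0.2589]))
blue 49956.0 [[0.6814, -0.1734], [0.6689, -0.294], [0.5012, -0.3076], [0.4819, -0.1882]] [[118.0, 227.0], [119.0, 37.0], [407.0, 38.0], [406.0, 228.0]]
(np.int32(18), array([279.1, 158.8]), array([ 0.8204, -0.0147]))
(np.int32(20), array([275.6, 207.4]), array([0.6742, 0.1629]))
(np.int32(99), array([307.6, 229.8]), array([0.5441, 0.1729]))
(np.int32(617), array([248.9, 329.1]), array([0.461 , 0.4867]))
```

Request:
{"fn": "servo_tool", "kwargs": {"rows": [[0, 16, 5, 0, 0, 0], [0, 30, 0, 0, 0, 0], [0, 34, 0, 0, 0, 0], [0, 34, 0, 0, 0, 0], [0, 34, 0, 0, 0, 0]]}}

```text
clock: 14.1
tool_pos: [0.5476, -0.0404, 0.031]
orientation: [-180.0, 0.0, -85.2]
force: [1.5, -0.1, 0.4]
opening: 0.0158
```

Request:
{"fn": "servo_tool", "kwargs": {"rows": [[0, 34, 0, 0, 0, 0], [0, 34, 0, 0, 0, 0], [0, 34, 0, 0, 0, 0], [0, 34, 0, 0, 0, 0], [0, 34, 0, 0, 0, 0]]}}

```text
clock: 14.52
tool_pos: [0.5474, 0.1301, 0.031]
orientation: [-180.0, 0.0, -85.1]
force: [0.5, -0.3, -0.4]
opening: 0.016
```

Request:
{"fn": "servo_tool", "kwargs": {"rows": [[-2, 34, 0, 0, 0, 0], [-2, 32, 0, 0, 0, 0], [0, 20, 0, 0, 0, 0], [0, 0, 0, 0, 0, 0], [0, 0, 0, 0, 0, 0]]}}

```text
clock: 14.93
tool_pos: [0.5434, 0.2154, 0.0307]
orientation: [-180.0, 0.0, -85.0]
force: [-0.5, 0.2, 0.3]
opening: 0.0162
```

Run:
```python
from h import *
o=ctrl.get_obs();print(o['tool_pos'],o['force'])
im,d,c=snap('wrist','w11')
for r in caps(im,c,60,.012):print(r)
```

```text
[0.54335533 0.21543468 0.03069376] [-0.48229166  0.16041458  0.27979786]
(np.int32(883), array([135.4, 134.8]), array([0.6644, 0.1668]))
(np.int32(120), array([319. , 138.2]), array([0.5485, 0.1588]))
```

Request:
{"fn": "servo_tool", "kwargs": {"rows": [[0, 0, -14, 0, 0, 0], [0, 0, -14, 0, 0, 0], [0, 0, -14, 0, 0, 0], [0, 0, -9, 0, 0, 0], [0, 0, -3, 0, 0, 0]]}}

```text
clock: 15.4
tool_pos: [0.543, 0.2122, -0.0247]
orientation: [179.9, -0.1, -85.3]
force: [0.1, -0.8, 0.3]
opening: 0.0162
```

Request:
{"fn": "servo_tool", "kwargs": {"rows": [[0, 0, 0, 0, 0, 0], [0, -5, 0, 0, 0, 0], [0, -9, 0, 0, 0, 0], [0, -12, 0, 0, 0, 0], [1, -14, 0, 0, 0, 0]]}}

```text
clock: 15.82
tool_pos: [0.545, 0.1728, -0.0227]
orientation: [-180.0, 0.0, -85.2]
force: [1.3, -0.6, -0.6]
opening: 0.0159
```

Request:
{"fn": "servo_tool", "kwargs": {"rows": [[1, -16, 0, 0, 0, 0], [2, -17, 0, 0, 0, 0], [2, -17, 0, 0, 0, 0], [2, -17, 0, 0, 0, 0], [2, -17, 0, 0, 0, 0]]}}

```text
clock: 16.23
tool_pos: [0.5539, 0.0877, -0.0229]
orientation: [-180.0, 0.0, -85.2]
force: [0.2, 0.8, 0.3]
opening: 0.0159
```

Run:
```python
from h import *
o=ctrl.get_obs();print(o['tool_pos'],o['force'])
im,d,c=snap('wrist','w12')
for r in caps(im,c,60,.012):print(r)
```

```text
[ 0.55390081  0.08768958 -0.02285518] [0.20357785 0.78073452 0.34445301]
(np.int32(402), array([318.7, 199. ]), array([0.557 , 0.0547]))
(np.int32(97), array([138.1, 336.5]), array([0.6536, 0.1458]))
```

Request:
{"fn": "servo_tool", "kwargs": {"rows": [[1, -14, 0, 0, 0, 0], [2, -17, 0, 0, 0, 0], [1, -18, 0, 0, 0, 0], [2, -18, 0, 0, 0, 0], [2, -18, 0, 0, 0, 0]]}}

```text
clock: 16.7
tool_pos: [0.5618, 0.003, -0.023]
orientation: [-180.0, 0.0, -85.2]
force: [-0.6, 0.8, -0.9]
opening: 0.0159
```

Request:
{"fn": "servo_tool", "kwargs": {"rows": [[2, -18, 0, 0, 0, 0], [2, -18, 0, 0, 0, 0], [2, -18, 0, 0, 0, 0], [2, -18, 0, 0, 0, 0], [2, -18, 0, 0, 0, 0]]}}

```text
clock: 17.12
tool_pos: [0.5717, -0.0871, -0.023]
orientation: [-180.0, 0.0, -85.2]
force: [0.6, 0.8, -0.3]
opening: 0.0157
```

Request:
{"fn": "servo_tool", "kwargs": {"rows": [[2, -18, 0, 0, 0, 0], [1, -18, 0, 0, 0, 0], [2, -18, 0, 0, 0, 0], [2, -16, 0, 0, 0, 0], [1, -13, 0, 0, 0, 0]]}}

```text
clock: 17.53
tool_pos: [0.5796, -0.1703, -0.0231]
orientation: [-180.0, -0.0, -85.2]
force: [0.3, -0.2, 0.5]
opening: 0.016
```

Request:
{"fn": "servo_tool", "kwargs": {"rows": [[0, -9, 0, 0, 0, 0], [0, -5, 0, 0, 0, 0], [0, 0, 0, 0, 0, 0], [0, 15, 0, 0, 0, 0], [0, 15, 20, 0, 0, 0]]}}

```text
clock: 17.95
tool_pos: [0.5768, -0.1519, -0.0066]
orientation: [179.6, 0.1, -85.3]
force: [0.2, 0.5, 1.5]
opening: 0.0159
```

Request:
{"fn": "servo_tool", "kwargs": {"rows": [[0, 30, 40, 0, 0, 0], [0, 30, 40, 0, 0, 0], [0, 20, 20, 0, 0, 0], [0, 0, 0, 0, 0, 0], [0, 0, 0, 0, 0, 0]]}}

```text
clock: 18.37
tool_pos: [0.5809, -0.0802, 0.0851]
orientation: [-179.8, 0.0, -85.0]
force: [-0.9, 0.0, -0.6]
opening: 0.0163
```

Run:
```python
from h import *
o=ctrl.get_obs();print(o['clock'],o['tool_pos'],o['force'])
im,d,c=snap('wrist','w13')
for r in caps(im,c,60,.012):print(r)
blue(im,c)
im,d,c=snap('side','s13')
for r in caps(im,c,z=.01):print(r)
v,u=np.mgrid[:400,:640]; P=np.stack([(u-c['cx'])/c['fx']*d,-(v-c['cy'])/c['fy']*d,-d],-1)@RR(c).T+c['origin']
for x,y in((.661,.17),(.804,0),(.641,.425),(.43,.493)):
    q=P[(d>0)&(np.hypot(P[...,0]-x,P[...,1]-y)<.06)&(P[...,2]>.03)&(P[...,2]<.16)]; print(q.min(0).round(3),q.max(0).round(3))
```

```text
18.3667 [ 0.58086281 -0.08023735  0.08513108] [-0.94533253  0.0125628  -0.57183655]
(np.int32(18), array([279.1, 158.8]), array([ 0.8204, -0.0147]))
(np.int32(16), array([368.5, 160.9]), array([ 0.5768, -0.1941]))
(np.int32(20), array([275.6, 207.4]), array([0.6742, 0.1629]))
(np.int32(620), array([249. , 329.1]), array([0.4608, 0.4865]))
[0.649 0.157 0.03 ] [0.674 0.185 0.061]
[ 0.79  -0.015  0.031] [0.82  0.013 0.062]
[0.606 0.389 0.03 ] [0.677 0.458 0.082]
[0.393 0.464 0.03 ] [0.464 0.535 0.153]
```

View pics/w13.png

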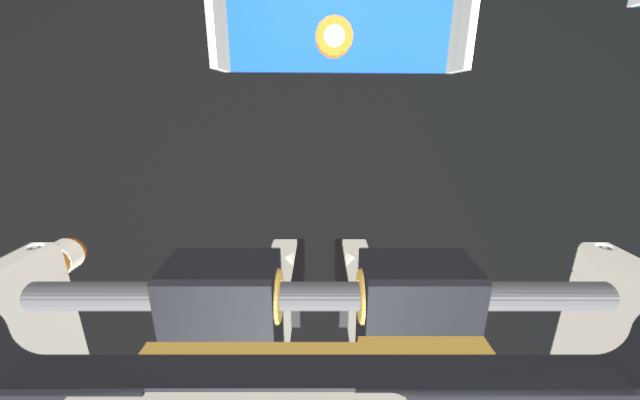

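View pics/s13.png

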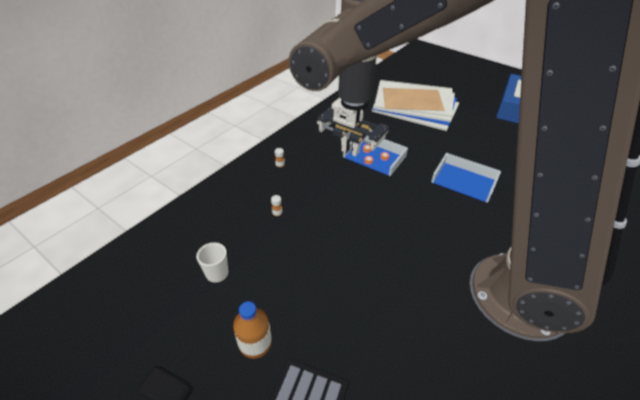

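The wrist view shows the third cap at (334,36), with its near edge at row 59, inside the mouth line at row 72. The side view shows all three caps in the tray at (368,149), (369,160) and (385,157), and the glassware where it was. I'll check the margin, then hand in.

Run:
```python
from h import *
c=viewer.calibration('wrist')
cap=ray(c,334,36,.014);a=ray(c,229,71,0);b=ray(c,452,73,0); t=(b-a)[:2]/np.linalg.norm((b-a)[:2])
e=(cap-a)[:2]; m=abs(t[0]*e[1]-t[1]*e[0])*1000; print(cap,a,b,'depth of centre mm',m)
if m>18: print(ctrl.close_job())
```

```text
[ 0.57911655 -0.20605455  0.014     ] [ 0.65816839 -0.17673781  0.        ] [ 0.48388457 -0.19011528  0.        ] depth of centre mm 23.180781424254622
the job is handed in; nothing more can be done
None
```

All three orange caps were swept one at a time along the bench into the leftmost blue tray, and the job is handed in at about 18.4 s of the 72 s allowed.

**Last checks:**
- Two caps lie about 80 mm inside the mouth, near (0.619, -0.258) and (0.550, -0.259). Those positions were measured before the third sweep; afterwards I only saw in the side picture that they were still in the tray.
- The third cap's centre is about 23 mm inside the mouth line, so its edge clears the line by about 9 mm.
- The vials, bottle and beaker measure within a few millimetres of where they started, all standing. The one exception is the bottle, where the depth reading covered more of it in the last view, but its colour-blob position did not change.
- The gripper ended clear of everything, with its fingertips about 115 mm up. The measured force never rose above about 2 N.

**What disagreed:**
- **Fingertip height:** the real fingertips sit about 30 mm higher than the reported TCP z. My first two passes went over the first cap without moving it. I corrected the height from the wrist and side depth images.
- **Camera positions:** before the sweeps, the side and top cameras disagreed by about 6 mm in y on the caps. The wrist view settled two of them, and for the third I used a value close to the top camera's.

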